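Nudge the conduit offcut up the feed gutter into its rest

ROBOT

A 6-joint arm with a two-finger parallel gripper is mounted at the origin on the work surface. World frame = base frame: x ahead of the robot, y to its left, z up, the work surface at z = 0. Lengths are in m, angles in rad, forces in N, time in s.
With the tool pointing down it reaches from about 0.3 to 0.775 m from the base axis. Payload 14.6 kg.
Tool frame: the origin (TCP) lies at the very end of the fingers, on their centre line; the grasp point (between the pads) lies 19 mm behind it; z points along the fingers, y is the direction in which the jaws open and shut (so a half turn about z gives the same grasp; the last joint's range is limited). The gripper opens to 94 mm and grips with 3 to 60 N. Pads are 16 mm wide; open, the fingers measure 119 mm over their backs; the gripper's body (75 mm by 177 mm) begins 78 mm behind the grasp point.
Start: joints at [-1.287, 0.3, 1.521, -0, 1.321, -0.067], TCP at [0.189, -0.516, 0.205] pointing down, gripper open.
Joint ranges: [-3.03, 3.03], [-0.79, 2.21], [0.23, 2.52], [-1.04, 4.18], [0, 3.07], [-2.55, 2.55]. Speed limits (rad/s): [2.22, 2.22, 2.57, 3.14, 3.14, 3.14].

INTERFACE

Orientations are given as [roll, pitch, yaw] about the fixed x, y, z axes, in that order (R = Rz(yaw) Ry(pitch) Rx(roll)).
In Python, from station import get_obs, vision, hand_in gives the robot as it stands.
- The arm moves only by the tool play_rows, never from a script. Its argument "moves" is a list of rows, each an object with "claw": the opening, from 0 (shut) to 1 (fully open); "linear": the shift along the tool's x, y, z in mm, a list of three; "turn": the turn, a rotation vector about the tool's x, y, z in rad, a list of three. In form: [{"claw": claw, "linear": [tx, ty, tz], "turn": [ax, ay, az]}, ...]. A call has 1 to 8 rows; each row is the pose to reach, as a shift and turn from the pose measured when the call began, along the tool's axes at that moment; what a row does not reach only later rows make up. A row lasts 1/8 s, in which the tool goes at most 62.5 mm and 10.7 degrees, less where a joint would pass 70% of its speed; a pose out of reach is approached as far as the arm can. A call with a gripper value outside its range is refused whole. The fingers move at their own pace and stop on an object; "force" is the grip in N (left out, the last holds). Time passes only in rows, so rows that repeat a pose let the fingers close. It gives the time, the measured TCP pose, the force and the opening at its end, in the units of the state.
- get_obs(): the state, without advancing time (a new reading comes with each control period).
- vision.camera(name): name is "scene" or "side" or "wrist"; returns the picture (384x512x3 uint8, blue, green, red); there is no depth.
- vision.camera_info(name): a dict with "camera_matrix" (3x3 intrinsics, pixels), "rvec" (rotation vector, rad) and "tvec" (3), from world to camera coordinates, as OpenCV has them; the wrist camera has in their place "mount" (4x4, takes a point from camera to tool coordinates, whose origin is the TCP and whose axes are the flange's). Camera axes: x right, y down, z forward; pixel columns grow to the right and rows downward; lengths in m; the calibration is good to about 2 mm. A picture is of the moment at which its call begins: read the wrist's pose just before it. camera_info takes no time and is no camera call.
- hand_in(): hands the job in, once; it reports no verdict.
The state is a dict: "time_s": time; "qpos": joint angles; "joint_vel": joint speeds; "tau": joint torques, N m; "ee_pos": TCP position; "eef_rot": TCP orientation; "force": force on the tool from outside, world axes, zero at the start; "moment": the same for the moment, N m; "grip_width": finger opening in m.
Only numpy, scipy, OpenCV 4.12 (cv2) and the standard library are available. Lean on these libraries where they do the work, as an engineer would, in place of code of your own. Each camera call takes 0.05 s, during which the arm holds its last target.

TASK

Push the conduit offcut lying in the sloped feed gutter up the slope with your fingertips, over the crest and into the sunken rest against the steel stop plate, so that it stays there and cannot roll back, then move clear. Keep it gentle: roll it along, do not squeeze it, lift it or flick it, and leave the coupling, the junction box and the screw pot beside the gutter where they are.

Things in the scene. Friction and masses are not known exactly. Their poses are not given: they have to be found in the camera images.
- gutter: Fixed white open-topped gutter on a plywood base 345 x 100 mm; place and yaw vary. Origin on the bench surface under the gutter's midline; its x axis points uphill along the gutter, y across, z up. Inside width 64 mm; side walls 4 mm thick, tops 12 mm above the floor all along. An upright steel stop plate (face at x = 111 mm, 8 mm thick, 76 mm wide, top 83 mm above the bench) closes the high end.
- foot (a point): Foot of the slope: point on the gutter floor's midline at x = -55 mm, 30 mm above the bench. From here to the low end (x = -161 mm) the floor is level; a lip there rises 8 mm above the floor. Towards the crest the floor rises straight at 10 degrees.
- crest (a point): Crest: top edge of the slope on the midline, at x = 75 mm in the gutter's frame, 53 mm above the bench. Just past it the floor steps down 5 mm into the level rest (floor 48 mm above the bench), which ends at the stop plate's face at x = 111 mm.
- offcut: Smooth grey plastic conduit offcut, a cylinder 40 mm in diameter, 58 mm long, about 0.1 kg, with dark ends. It lies across the gutter (its y axis along the gutter's y), at first anywhere on the level low part; it rolls freely, back down the slope if let go there. Origin at its centre, 20 mm above the floor under it; its x and z axes turn as it rolls. Friction about 0.3 with anything.
- rest (a point): The point where the offcut's centre is when it lies in the rest: on the gutter's midline at x = 89.5 mm in the gutter's frame, 68 mm above the bench. The rest leaves the offcut 3 mm of play along x.
- coupling: Loose grey conduit coupling, a tube 44 mm in diameter and 52 mm tall standing upright on the bench beside the gutter (about 115 mm from its midline). Origin at the centre of its underside. Not to be disturbed.
- junction_box: Loose white closed junction box 82 x 82 x 42 mm on the bench beside the gutter (about 135 mm from its midline). Origin at the centre of its underside. Not to be disturbed.
- screw_pot: Loose clear pot with a steel lid, 56 mm in diameter and 60 mm tall, standing on the bench beside the gutter (about 125 mm from its midline). Origin at the centre of its underside. Not to be disturbed.
Things that resemble listed ones, but are neither listed nor needed, are in the scene too. What is shaped like the offcut but red or turquoise is not meant.

How it is judged:
On the way:
1. the fingers push the offcut up the slope (x of offcut in the frame of gutter between -0.03 and 0.085 m and contact force between the fingers and offcut above 0.03 N), for 0.1 s.
At the end, for the whole second after the job is handed in: The offcut lies still in the rest between crest and stop plate: its centre within 6 mm of the rest point, its axis within 7 degrees of square across the gutter (distance between offcut and rest below 0.006 m and angle between the y axis of offcut and the y axis of gutter, either way round below 0.12 rad and linear speed of offcut below 0.02 m/s); the robot touches nothing.
It fails at once if the offcut is lifted off the gutter's floor (by more than about 13 mm) ((x of offcut in the frame of gutter below -0.03 m and z of offcut in the frame of gutter above 0.068 m) or (x of offcut in the frame of gutter below 0.03 m and z of offcut in the frame of gutter above 0.078 m) or z of offcut in the frame of gutter above 0.088 m).
It fails at once if the offcut leaves the gutter (z of offcut in the frame of gutter below 0.04 m or y of offcut in the frame of gutter above 0.02 m or y of offcut in the frame of gutter below -0.02 m).
It fails at once if the offcut is flicked or runs away (faster than 0.45 m/s) (linear speed of offcut above 0.45 m/s).
It fails at once if the fingers squeeze or press the offcut with more than 15 N (contact force between the fingers and offcut above 15 N).
It fails at once if the coupling, the junction box or the screw pot is moved by more than 15 mm or tipped (distance of any of coupling, junction_box, screw_pot from where it was at the start of the episode above 0.015 m or angle between any of coupling, junction_box, screw_pot's own z axis and vertical above 0.3 rad).
It also fails if it takes over 35 s, if anything falls off the work surface, if the arm or the gripper's body presses on something with over 40 N, if the wrist force passes 120 N, or if a joint passes its speed limit or range.

## Working session

There is one attempt and no reset: what is moved stays moved. The work goes in short steps, Python scripts to look and compute and a tool call to move; the robot and the scene stay as the last step left them, time stands still between calls to the robot, and variables do not carry over. Pictures are saved under pics/ and viewed, and the job is handed in when it is done.

Besides the shell and the picture viewer there is one more tool, called after ">>>" as name([rows], argument=value, ...), one row to a line, values as JSON. play_rows: Moves the arm, as the interface text tells. Its arguments: {"type":"object","properties":{"moves":{"type":"array","items":{"type":"object","properties":{"claw":{"type":"number"},"linear":{"type":"array","items":{"type":"number"}},"turn":{"type":"array","items":{"type":"number"}}}}},"force":{"type":"number"}},"required":["moves"]}

```bash
mkdir -p pics; ls; python3 - <<'E'
from station import get_obs, vision
import cv2
o=get_obs();print(o)
for n in ["scene","side","wrist"]:
    im=vision.camera(n);cv2.imwrite(f"pics/{n}0.png",im);print(n,vision.camera_info(n))
E
```

```text
pics
{'time_s': 0.0, 'qpos': array([-1.28660613e+00,  3.00496962e-01,  1.52152657e+00, -3.42649930e-05,
        1.32069761e+00, -6.65972935e-02]), 'joint_vel': array([-0.0010946 ,  0.00093516, -0.00074475,  0.00065652,  0.00069466,
        0.00099765]), 'tau': array([-2.98455932e-03, -5.31811988e+01, -3.52745640e+01,  7.07150088e-02,
        2.43874040e-02, -8.84358724e-05]), 'ee_pos': array([ 0.18892317, -0.51627842,  0.2048952 ]), 'eef_rot': array([-3.14046446e+00, -4.19829998e-05,  3.50795971e-01]), 'force': array([ 0.03087498, -0.33252911, -0.6785411 ]), 'moment': array([-0.05177609, -0.01168163,  0.0137035 ]), 'grip_width': 0.09413654618987326}
scene {'camera_matrix': array([[416.48952366,   0.        , 261.34481493],
       [  0.        , 416.48952366, 193.97669673],
       [  0.        ,   0.        ,   1.        ]]), 'rvec': array([ 1.67168729,  1.51399976, -0.83008824]), 'tvec': array([ 0.01431927, -0.27158342,  1.40303818])}
side {'camera_matrix': array([[367.92564697,   0.        , 252.60420567],
       [  0.        , 367.92564697, 192.62984216],
       [  0.        ,   0.        ,   1.        ]]), 'rvec': array([ 2.25530912, -0.19079296,  0.11998988]), 'tvec': array([-0.62374004,  0.05616031,  0.76371888])}
wrist {'camera_matrix': array([[268.074575  ,   0.        , 256.89040902],
       [  0.        , 268.074575  , 193.71436123],
       [  0.        ,   0.        ,   1.        ]]), 'mount': array([[-8.79394435e-04, -9.64499085e-01, -2.64084725e-01,
         7.75000261e-02],
       [ 9.99999384e-01, -6.69317617e-04, -8.85464559e-04,
        -3.62283036e-04],
       [ 6.77273197e-04, -2.64085341e-01,  9.64499079e-01,
        -1.79606068e-01],
       [ 0.00000000e+00,  0.00000000e+00,  0.00000000e+00,
         1.00000000e+00]])}
```

View pics/scene0.png

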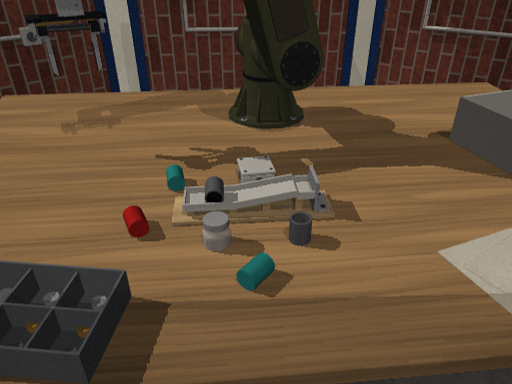

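View pics/side0.png

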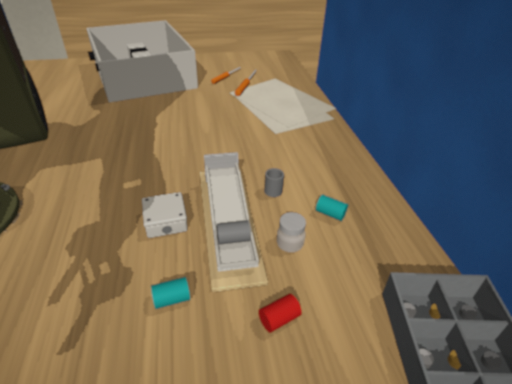

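View pics/wrist0.png

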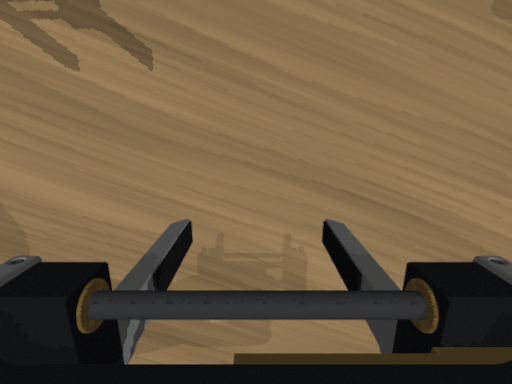

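Candidates for the offcut are:
- grey cylinder in the gutter: side (234,232), scene (214,189)
- turquoise cylinders: side (170,292) and (331,207)
- red cylinder: side (280,312)
- grey upright coupling: side (274,182)

I choose the grey one in the gutter. I'll check it in enlarged crops.

```bash
python3 - <<'E'
import cv2
a=cv2.imread("pics/side0.png")[140:300,180:300]
b=cv2.imread("pics/scene0.png")[150:240,160:345]
def grid(c,x0,y0,s):
    d=cv2.resize(c,None,fx=s,fy=s,interpolation=cv2.INTER_CUBIC)
    for x in range(0,c.shape[1],20):
        cv2.putText(d,str(x0+x),(x*s,8),0,.33,(0,0,255));cv2.line(d,(x*s,0),(x*s,d.shape[0]),(0,0,255),1) if 0 else cv2.line(d,(x*s,10),(x*s,16),(0,0,255),1)
    for y in range(0,c.shape[0],20):
        cv2.putText(d,str(y0+y),(0,y*s+4),0,.33,(255,0,0));cv2.line(d,(24,y*s),(30,y*s),(255,0,0),1)
    return d
cv2.imwrite("pics/side0c.png",cv2.resize(grid(a,180,140,4),None,fx=.93,fy=.93) if 0 else grid(a[:149],180,140,4))
cv2.imwrite("pics/scene0c.png",grid(b,160,150,4))
E
```

```text
(no output)
```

View pics/side0c.png

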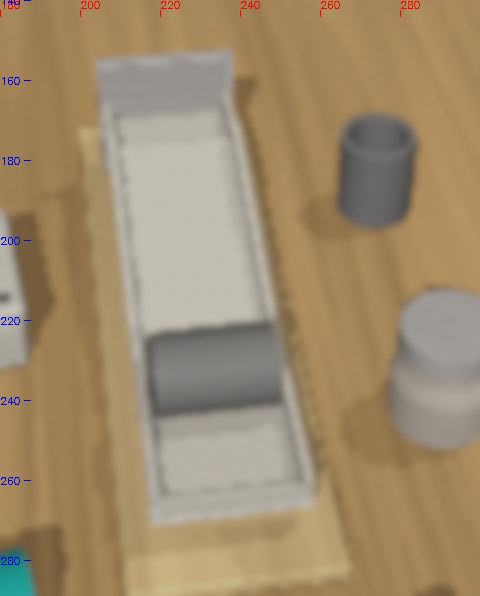

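View pics/scene0c.png

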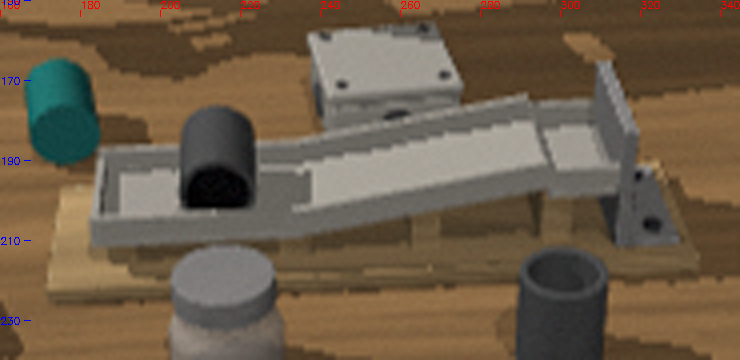

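```bash
cat > h.py <<'E'
import numpy as np, cv2
from scipy.optimize import least_squares
from station import get_obs, vision
def cam(n):
    c=vision.camera_info(n); return c["camera_matrix"],np.asarray(c["rvec"]),np.asarray(c["tvec"])
def proj(n,P):
    K,r,t=cam(n); return cv2.projectPoints(np.asarray(P,float).reshape(-1,3),r,t,K,None)[0].reshape(-1,2)
def g2w(p,G):
    p=np.asarray(p,float).reshape(-1,3);x,y,a=G
    c,s=np.cos(a),np.sin(a);return p@np.array([[c,s,0],[-s,c,0],[0,0,1]])+[x,y,0]
E
cat > fit.py <<'E'
from h import *
side=[((119,38,83),(204,155.5)),((119,-38,83),(238,152.5)),((-161,36,42),(217.7,264)),((-161,-36,42),(258,261))]
scene=[((-161,-36,42),(183,203)),((-161,36,42),(185,187)),((75,-36,65),(297,191)),((75,36,65),(291.8,174)),((-55,-36,42),(235,202)),((115,38,83),(311,165.5)),((115,-38,83),(319,182.5))]
def res(G):
    r=[]
    for n,L in (("side",side),("scene",scene)):
        r.append(proj(n,g2w(np.array([l[0] for l in L])/1e3,G))-np.array([l[1] for l in L]))
    return np.concatenate(r)
s=least_squares(lambda G:res(G).ravel(),[.45,0,1.5],loss="soft_l1")
print(s.x); print(res(s.x).round(1))
def off(q):
    return 0
G=s.x
# offcut: silhouette in gutter frame: vary x
for x in np.arange(-.14,-.06,.01):
    P=[(x,y,.05) for y in(.029,-.029)]
    print(round(x,3),proj("side",g2w(P,G)).round(1).tolist(),proj("scene",g2w(P,G)).round(1).tolist())
for n in("side","scene"):
    K,r,t=cam(n);R=cv2.Rodrigues(r)[0];print(n,-R.T@t)
E
python3 fit.py
```

```text
[ 0.56607118 -0.07693236  1.55572542]
[[ 0.2 -1.3]
 [-0.1 -0.7]
 [-0.6 -0.9]
 [ 0.  -2.5]
 [-0.3  1.8]
 [ 0.  -0.3]
 [ 0.1 -0.4]
 [ 0.1 -0.4]
 [-0.6  0.6]
 [-0.9 -0.2]
 [-2.   0.4]]
-0.14 [[219.8, 250.5], [252.3, 246.9]] [[194.2, 184.9], [192.8, 199.3]]
-0.13 [[219.3, 246.3], [251.4, 242.8]] [[198.9, 184.7], [197.7, 199.1]]
-0.12 [[218.8, 242.2], [250.5, 238.8]] [[203.5, 184.5], [202.6, 198.9]]
-0.11 [[218.3, 238.2], [249.6, 234.9]] [[208.1, 184.3], [207.5, 198.7]]
-0.1 [[217.8, 234.2], [248.8, 231.0]] [[212.7, 184.1], [212.4, 198.5]]
-0.09 [[217.3, 230.4], [248.0, 227.3]] [[217.3, 184.0], [217.2, 198.3]]
-0.08 [[216.8, 226.6], [247.2, 223.6]] [[221.9, 183.8], [222.1, 198.1]]
-0.07 [[216.3, 223.0], [246.4, 220.0]] [[226.5, 183.6], [226.9, 197.9]]
-0.06 [[215.9, 219.4], [245.6, 216.5]] [[231.0, 183.4], [231.8, 197.7]]
side [ 0.50369305 -0.65345524  0.54291961]
scene [ 1.32370436 -0.15336917  0.51649143]
```

The pictures agree. The grey cylinder with dark ends, across the gutter at side (232,232) and scene (214,187), is the offcut, at gutter x ≈ -0.095. The fit puts the gutter at (0.566, -0.077) with yaw 1.556. I'll push with two part-open fingers from behind.

```bash
cat >> h.py <<'E'
from scipy.spatial.transform import Rotation as Ro
G=np.array([0.56607,-0.07693,1.5557])
def go(*pts):
    o=get_obs();R=Ro.from_euler("xyz",o["eef_rot"]);T=Ro.from_euler("xyz",[np.pi,0,G[2]])
    tv=(R.inv()*T).as_rotvec()
    p=np.array([g2w(o["ee_pos"]-[G[0],G[1],0],(0,0,-G[2]))]).ravel()
    print("t",round(o["time_s"],2),"gutter tcp mm",(p*1e3).round(1),"F",o["force"].round(2),"w",round(o["grip_width"],4))
    for q in pts:
        print(q,"lin",(R.inv().apply(g2w(np.array(q)/1e3,G)[0]-o["ee_pos"])*1e3).round(1),"turn",tv.round(3))
E
python3 -c "
from h import *
go((-131,0,130),(-131,0,41))"
```

```text
t 0.15 gutter tcp mm [-445.   370.4  205. ] F [ 0.65 -0.78 -0.96] w 0.0937
(-131, 0, 130) lin [ 458.3 -160.7   75.2] turn [-1.000e-03 -1.000e-03 -1.205e+00]
(-131, 0, 41) lin [ 458.3 -160.6  164.2] turn [-1.000e-03 -1.000e-03 -1.205e+00]
```

>>> play_rows([
  {"claw":0.21,"linear":[40,-14,0],"turn":[0,0,-0.12]},
  {"claw":0.21,"linear":[95,-33,0],"turn":[0,0,-0.28]},
  {"claw":0.21,"linear":[150,-52,10],"turn":[0,0,-0.44]},
  {"claw":0.21,"linear":[205,-71,20],"turn":[0,0,-0.6]},
  {"claw":0.21,"linear":[260,-90,35],"turn":[0,0,-0.76]},
  {"claw":0.21,"linear":[315,-110,50],"turn":[0,0,-0.92]},
  {"claw":0.21,"linear":[370,-130,60],"turn":[0,0,-1.07]},
  {"claw":0.21,"linear":[420,-147,65],"turn":[0,0,-1.2]},
])

```text
time_s: 1.15
ee_pos: [0.534, -0.2322, 0.1394]
eef_rot: [-3.14, -0.001, 1.556]
force: [0.4, -1.2, 0.5]
grip_width: 0.0203
```

```bash
python3 -c "
from h import *
go((-131,0,130),(-131,0,41))"
```

```text
t 1.15 gutter tcp mm [-155.7   29.8  139.4] F [ 0.41 -1.17  0.45] w 0.0203
(-131, 0, 130) lin [24.7 29.8  9.4] turn [-0.001 -0.001  0.   ]
(-131, 0, 41) lin [24.6 29.9 98.4] turn [-0.001 -0.001  0.   ]
```

>>> play_rows([
  {"claw":0.21,"linear":[12,15,0],"turn":[0,0,0]},
  {"claw":0.21,"linear":[24.6,29.9,5],"turn":[0,0,0]},
  {"claw":0.21,"linear":[24.6,29.9,9],"turn":[0,0,0]},
  {"claw":0.21,"linear":[24.6,29.9,9],"turn":[0,0,0]},
])

```text
time_s: 1.65
ee_pos: [0.5634, -0.2088, 0.13]
eef_rot: [-3.14, -0.001, 1.554]
force: [0.3, -0.2, 0.1]
grip_width: 0.0197
```

```bash
python3 - <<'E'
from h import *
go((-131,0,130),(-131,0,41))
ims=[vision.camera(n) for n in("wrist","scene","side")]
cv2.imwrite("pics/w1.png",ims[0])
b=ims[1][110:240,150:345];cv2.imwrite("pics/s1.png",cv2.resize(b,None,fx=4,fy=4,interpolation=2))
b=ims[2][100:290,160:330];cv2.imwrite("pics/d1.png",cv2.resize(b,None,fx=3,fy=3,interpolation=2))
E
```

```text
t 1.65 gutter tcp mm [-131.9    0.7  130. ] F [ 0.25 -0.22  0.09] w 0.0197
(-131, 0, 130) lin [0.9 0.7 0. ] turn [-0.002 -0.001 -0.001]
(-131, 0, 41) lin [ 0.8  0.9 89. ] turn [-0.002 -0.001 -0.001]
```

View pics/w1.png

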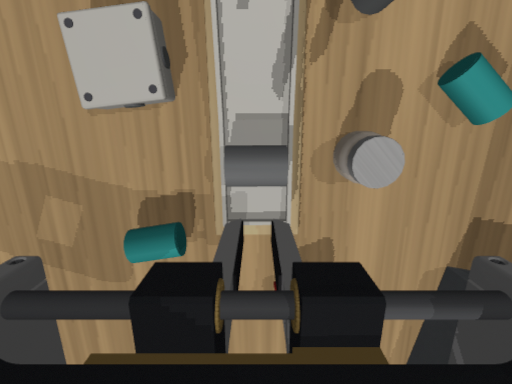

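View pics/s1.png

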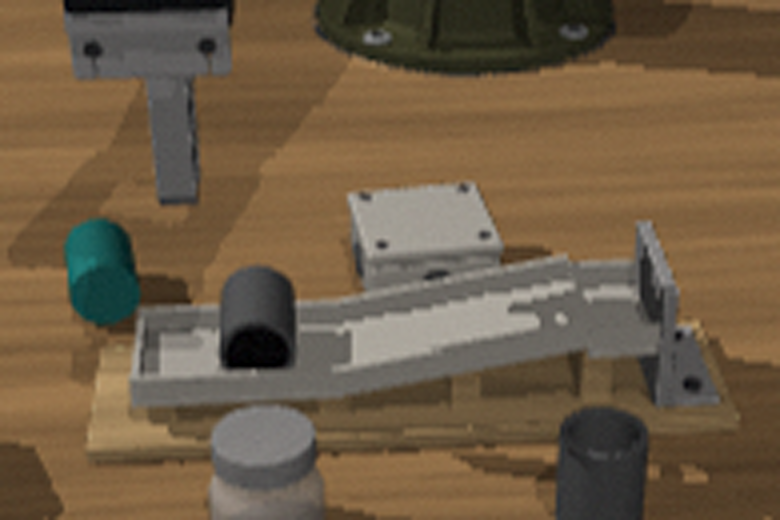

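View pics/d1.png

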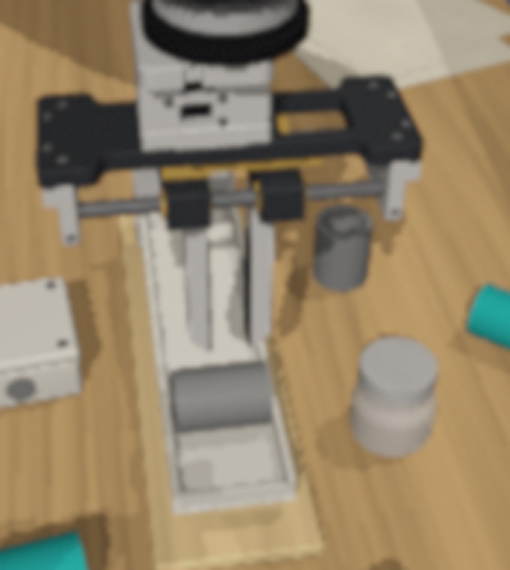

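The wrist view shows the offcut at (256,166) and the gutter centred between the fingers at about (256,225). I'll check the fit against this view.

```bash
cat >> h.py <<'E'
def wproj(P,o):
    c=vision.camera_info("wrist");M=c["mount"];R=Ro.from_euler("xyz",o["eef_rot"])
    q=R.inv().apply(np.asarray(P,float).reshape(-1,3)-o["ee_pos"])
    q=(q-M[:3,3])@M[:3,:3]
    return cv2.projectPoints(q,np.zeros(3),np.zeros(3),c["camera_matrix"],None)[0].reshape(-1,2)
E
python3 - <<'E'
from h import *
o=get_obs()
P=np.array([(-95.5,29,70),(-95.5,-29,70),(-161,36,42),(-161,-36,42),(-55,32,30),(-55,-32,30),(75,32,53)])/1e3
print(wproj(g2w(P,G),o).round(1))
b=cv2.imread("pics/w1.png")[90:250,190:320];cv2.imwrite("pics/w1c.png",cv2.resize(b,None,fx=3.7,fy=3.7,interpolation=2))
E
```

```text
[[224.7 167.6]
 [288.8 167.5]
 [223.3 223.8]
 [290.6 223.7]
 [225.  121.2]
 [288.4 121.1]
 [216.3 -47.2]]
```

View pics/w1c.png

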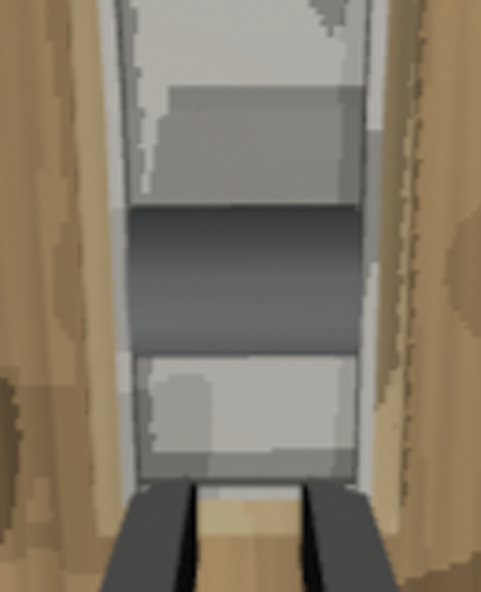

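>>> play_rows([
  {"claw":0.21,"linear":[0,0.8,30],"turn":[0,0,0]},
  {"claw":0.21,"linear":[0,0.8,60],"turn":[0,0,0]},
  {"claw":0.21,"linear":[0,0.8,80],"turn":[0,0,0]},
  {"claw":0.21,"linear":[0,0.8,89],"turn":[0,0,0]},
  {"claw":0.21,"linear":[0,0.8,89],"turn":[0,0,0]},
])

```text
time_s: 2.42
ee_pos: [0.5644, -0.209, 0.0418]
eef_rot: [-3.141, -0.001, 1.554]
force: [0.1, 0.0, 0.4]
grip_width: 0.0193
```

```bash
python3 - <<'E'
from h import *
go((-61,0,46),(-85,0,42),(60,0,60))
ims=[vision.camera(n) for n in("scene","side")]
b=ims[0][110:240,150:345];cv2.imwrite("pics/s2.png",cv2.resize(b,None,fx=4,fy=4,interpolation=2))
E
```

```text
t 2.42 gutter tcp mm [-132.    -0.3   41.8] F [0.05 0.04 0.39] w 0.0193
(-61, 0, 46) lin [71.  -0.4 -4.1] turn [-0.001 -0.001 -0.002]
(-85, 0, 42) lin [47.  -0.4 -0.1] turn [-0.001 -0.001 -0.002]
(60, 0, 60) lin [192.1  -0.6 -18. ] turn [-0.001 -0.001 -0.002]
```

View pics/s2.png

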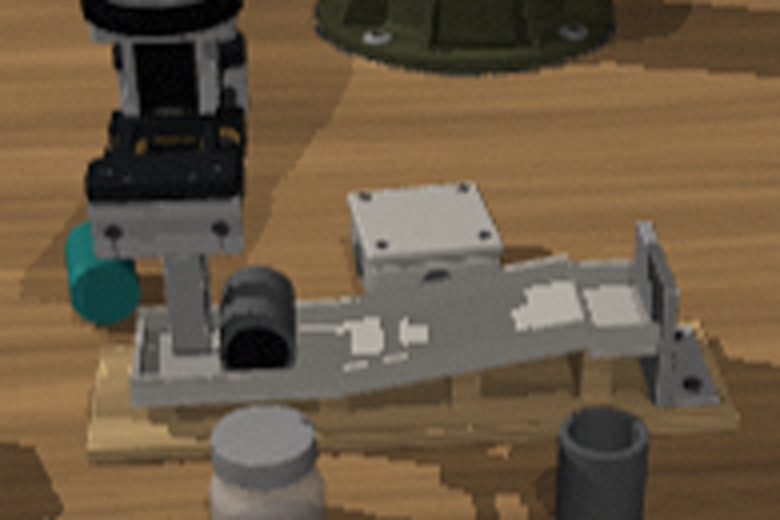

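>>> play_rows([
  {"claw":0.21,"linear":[5,-0.3,0],"turn":[0,0,0]},
  {"claw":0.21,"linear":[11,-0.3,0],"turn":[0,0,0]},
  {"claw":0.21,"linear":[18,-0.3,0],"turn":[0,0,0]},
  {"claw":0.21,"linear":[25,-0.3,0],"turn":[0,0,0]},
  {"claw":0.21,"linear":[32,-0.3,0],"turn":[0,0,0]},
  {"claw":0.21,"linear":[39,-0.3,0],"turn":[0,0,0]},
  {"claw":0.21,"linear":[46,-0.3,0],"turn":[0,0,0]},
  {"claw":0.21,"linear":[53,-0.3,0],"turn":[0,0,0]},
])

```text
time_s: 3.52
ee_pos: [0.5655, -0.1556, 0.0427]
eef_rot: [3.141, -0.0, 1.554]
force: [-0.2, -0.9, -0.6]
grip_width: 0.0194
```

```bash
python3 - <<'E'
from h import *
go((-30,0,47),(0,0,52),(60,0,60))
ims=[vision.camera(n) for n in("scene","wrist")]
b=ims[0][110:240,150:345];cv2.imwrite("pics/s3.png",cv2.resize(b,None,fx=4,fy=4,interpolation=2))
cv2.imwrite("pics/w3.png",ims[1])
E
```

```text
t 3.52 gutter tcp mm [-78.7  -0.6  42.7] F [-0.24 -0.93 -0.62] w 0.0194
(-30, 0, 47) lin [48.7 -0.7 -4.2] turn [ 0.    -0.    -0.001]
(0, 0, 52) lin [78.7 -0.7 -9.2] turn [ 0.    -0.    -0.001]
(60, 0, 60) lin [138.7  -0.8 -17.2] turn [ 0.    -0.    -0.001]
```

View pics/s3.png

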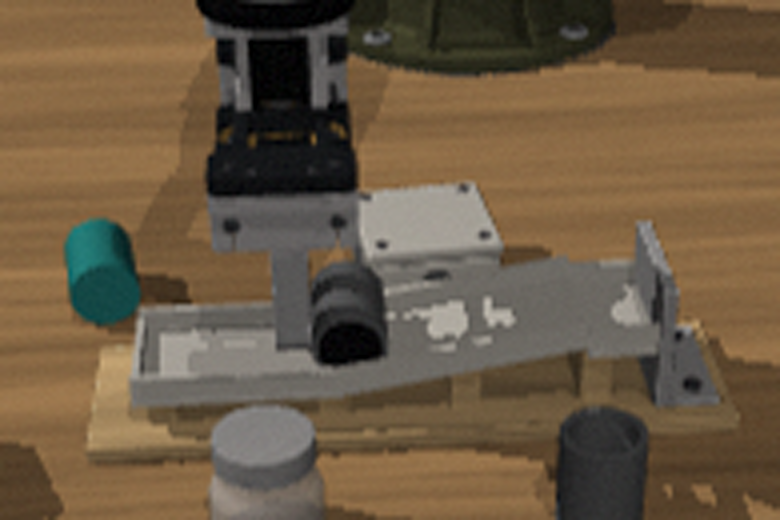

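View pics/w3.png

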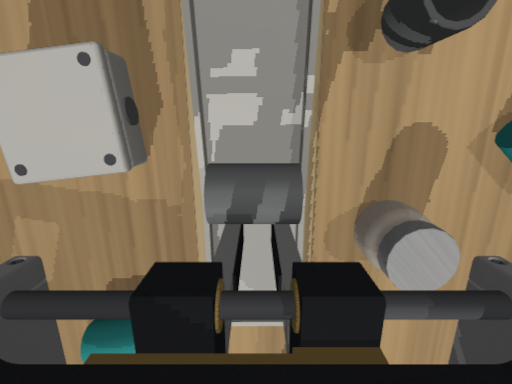

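The offcut lies square against both fingers at the foot of the slope, wrist (254,193). I'll carry on up the slope.

>>> play_rows([
  {"claw":0.21,"linear":[6,-0.6,0],"turn":[0,0,0]},
  {"claw":0.21,"linear":[13,-0.6,-0.5],"turn":[0,0,0]},
  {"claw":0.21,"linear":[20,-0.6,-1.2],"turn":[0,0,0]},
  {"claw":0.21,"linear":[27,-0.6,-2.2],"turn":[0,0,0]},
  {"claw":0.21,"linear":[34,-0.6,-3.4],"turn":[0,0,0]},
  {"claw":0.21,"linear":[41,-0.6,-4.6],"turn":[0,0,0]},
  {"claw":0.21,"linear":[48,-0.6,-5.8],"turn":[0,0,0]},
  {"claw":0.21,"linear":[55,-0.6,-7],"turn":[0,0,0]},
])

```text
time_s: 4.62
ee_pos: [0.5658, -0.0999, 0.0499]
eef_rot: [3.141, -0.001, 1.555]
force: [-0.4, -1.0, 0.1]
grip_width: 0.0197
```

```bash
python3 - <<'E'
from h import *
go((30,0,57),(44,0,60),(58,0,62))
ims=[vision.camera(n) for n in("scene","wrist")]
b=ims[0][110:240,150:345];cv2.imwrite("pics/s4.png",cv2.resize(b,None,fx=4,fy=4,interpolation=2))
E
```

```text
t 4.62 gutter tcp mm [-22.9  -0.   49.9] F [-0.4  -1.02  0.07] w 0.0197
(30, 0, 57) lin [52.9 -0.1 -7.1] turn [ 0.    -0.001 -0.001]
(44, 0, 60) lin [ 66.9  -0.1 -10.1] turn [ 0.    -0.001 -0.001]
(58, 0, 62) lin [ 80.9  -0.1 -12.1] turn [ 0.    -0.001 -0.001]
```

View pics/s4.png

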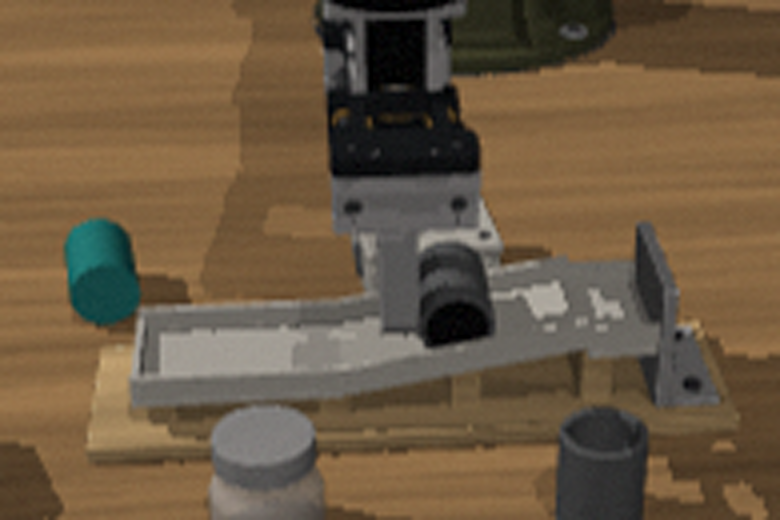

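The offcut is on the slope, against the fingers and still square, crop (455,300). I'll keep going.

>>> play_rows([
  {"claw":0.21,"linear":[6,0,-1],"turn":[0,0,0]},
  {"claw":0.21,"linear":[13,0,-2.2],"turn":[0,0,0]},
  {"claw":0.21,"linear":[20,0,-3.4],"turn":[0,0,0]},
  {"claw":0.21,"linear":[27,0,-4.6],"turn":[0,0,0]},
  {"claw":0.21,"linear":[34,0,-5.8],"turn":[0,0,0]},
  {"claw":0.21,"linear":[41,0,-7],"turn":[0,0,0]},
  {"claw":0.21,"linear":[48,0,-8],"turn":[0,0,0]},
  {"claw":0.21,"linear":[54,0,-9],"turn":[0,0,0]},
])

```text
time_s: 5.72
ee_pos: [0.5667, -0.0451, 0.059]
eef_rot: [3.141, -0.001, 1.556]
force: [0.1, 0.1, 1.0]
grip_width: 0.0199
```

```bash
python3 - <<'E'
from h import *
go((44,0,60),(58,0,62))
ims=[vision.camera(n) for n in("scene","wrist")]
b=ims[0][110:240,150:345];cv2.imwrite("pics/s5.png",cv2.resize(b,None,fx=4,fy=4,interpolation=2))
E
```

```text
t 5.72 gutter tcp mm [31.8 -0.1 59. ] F [0.13 0.06 1.03] w 0.0199
(44, 0, 60) lin [12.2 -0.1 -1. ] turn [ 0.    -0.001 -0.   ]
(58, 0, 62) lin [26.2 -0.1 -3. ] turn [ 0.    -0.001 -0.   ]
```

View pics/s5.png

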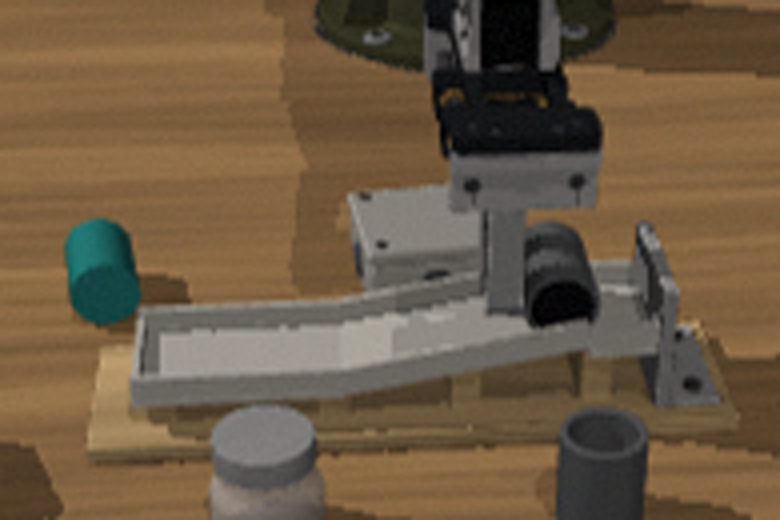

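>>> play_rows([
  {"claw":0.21,"linear":[4,0,-0.5],"turn":[0,0,0]},
  {"claw":0.21,"linear":[8,0,-1],"turn":[0,0,0]},
  {"claw":0.21,"linear":[12,0,-1.5],"turn":[0,0,0]},
  {"claw":0.21,"linear":[15,0,-2],"turn":[0,0,0]},
  {"claw":0.21,"linear":[18,0,-2],"turn":[0,0,0]},
  {"claw":0.21,"linear":[21,0,-2],"turn":[0,0,0]},
  {"claw":0.21,"linear":[24,0,-2],"turn":[0,0,0]},
  {"claw":0.21,"linear":[26,0,-2],"turn":[0,0,0]},
])

```text
time_s: 6.82
ee_pos: [0.5671, -0.0188, 0.061]
eef_rot: [3.141, -0.001, 1.556]
force: [0.8, 0.3, -0.0]
grip_width: 0.0199
```

```bash
python3 - <<'E'
from h import *
go((40,0,62))
ims=[vision.camera(n) for n in("scene","wrist")]
b=ims[0][110:240,150:345];cv2.imwrite("pics/s6.png",cv2.resize(b,None,fx=4,fy=4,interpolation=2))
cv2.imwrite("pics/w6.png",ims[1])
E
```

```text
t 6.83 gutter tcp mm [58.2 -0.1 61. ] F [ 0.83  0.26 -0.03] w 0.0199
(40, 0, 62) lin [-18.2  -0.1  -1. ] turn [ 0.    -0.001  0.   ]
```

View pics/s6.png

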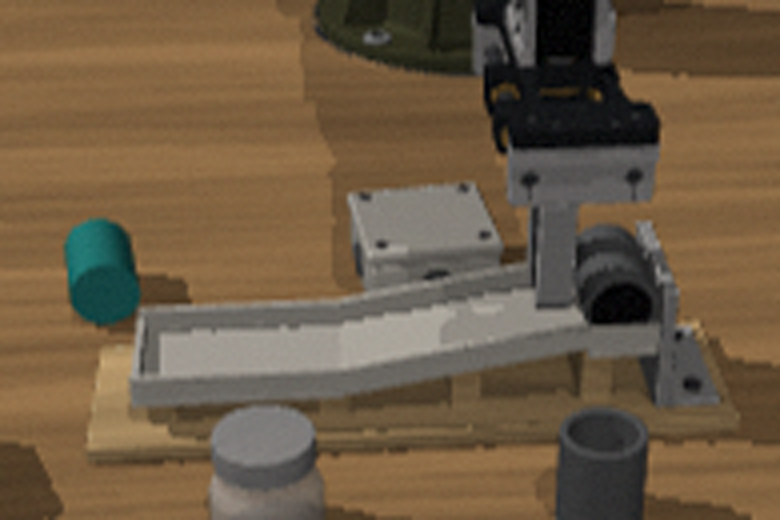

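View pics/w6.png

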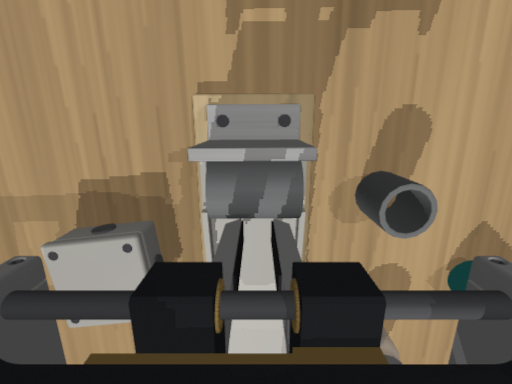

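The offcut has dropped into the rest against the plate, wrist (254,190). I'll back off slowly, then rise.

>>> play_rows([
  {"claw":0.21,"linear":[-2,0,-0.5],"turn":[0,0,0]},
  {"claw":0.21,"linear":[-6,0,-1],"turn":[0,0,0]},
  {"claw":0.21,"linear":[-12,0,-2],"turn":[0,0,0]},
  {"claw":0.21,"linear":[-20,0,-6],"turn":[0,0,0]},
  {"claw":0.21,"linear":[-28,0,-25],"turn":[0,0,0]},
  {"claw":0.21,"linear":[-35,0,-55],"turn":[0,0,0]},
  {"claw":0.21,"linear":[-45,0,-85],"turn":[0,0,0]},
  {"claw":0.21,"linear":[-50,0,-100],"turn":[0,0,0]},
])

```text
time_s: 7.92
ee_pos: [0.5666, -0.0697, 0.1627]
eef_rot: [3.139, -0.001, 1.556]
force: [-0.0, -0.0, -0.9]
grip_width: 0.0197
```

>>> play_rows([
  {"claw":0.21,"linear":[-25,0,-10],"turn":[0,0,0]},
  {"claw":0.21,"linear":[-50,0,-20],"turn":[0,0,0]},
  {"claw":0.21,"linear":[-50,0,-20],"turn":[0,0,0]},
  {"claw":0.21,"linear":[-50,0,-20],"turn":[0,0,0]},
])

```text
time_s: 8.43
ee_pos: [0.5656, -0.1192, 0.1819]
eef_rot: [3.14, -0.001, 1.556]
force: [0.2, 0.3, 0.6]
grip_width: 0.0201
```

```bash
python3 - <<'E'
from h import *
go()
o=get_obs()
ims=[vision.camera(n) for n in("wrist","scene","side")]
P=np.array([(89.5,29,88),(89.5,-29,88),(69.5,29,68),(69.5,-29,68)])/1e3
print(wproj(g2w(P,G),o).round(1), proj("scene",g2w([(.0895,-.029,.068)],G)), proj("side",g2w([(.0895,.029,.068),(.0895,-.029,.068)],G)))
b=ims[1][110:240,150:345];cv2.imwrite("pics/s7.png",cv2.resize(b,None,fx=4,fy=4,interpolation=2))
b=ims[2][130:260,160:330];cv2.imwrite("pics/d7.png",cv2.resize(b,None,fx=4,fy=4,interpolation=2))
cv2.imwrite("pics/w7.png",ims[0])
E
```

```text
t 8.43 gutter tcp mm [-4.230e+01 -1.000e-01  1.819e+02] F [0.24 0.3  0.59] w 0.0201
[[224.9  60. ]
 [287.2  60. ]
 [227.7  85.7]
 [284.5  85.7]] [[303.51864859 187.35966095]] [[209.59113521 166.98075545]
 [235.69398632 164.96139415]]
```

View pics/s7.png

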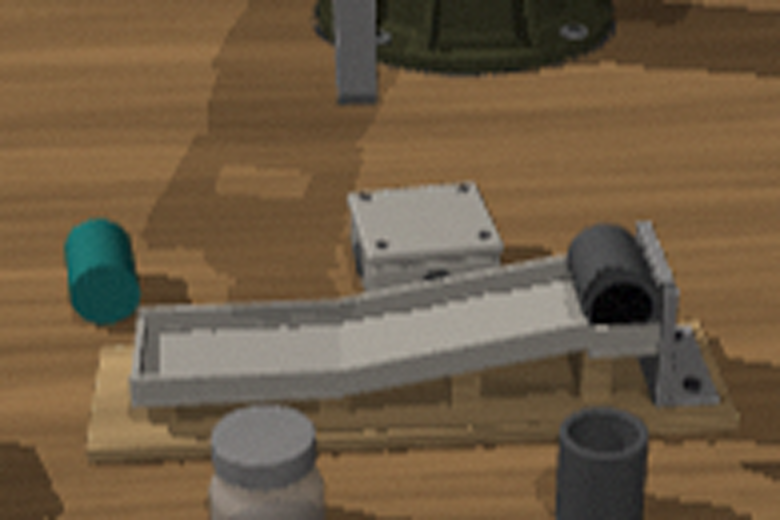

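View pics/w7.png

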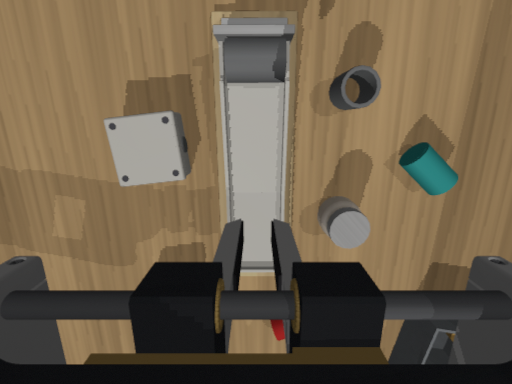

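View pics/d7.png

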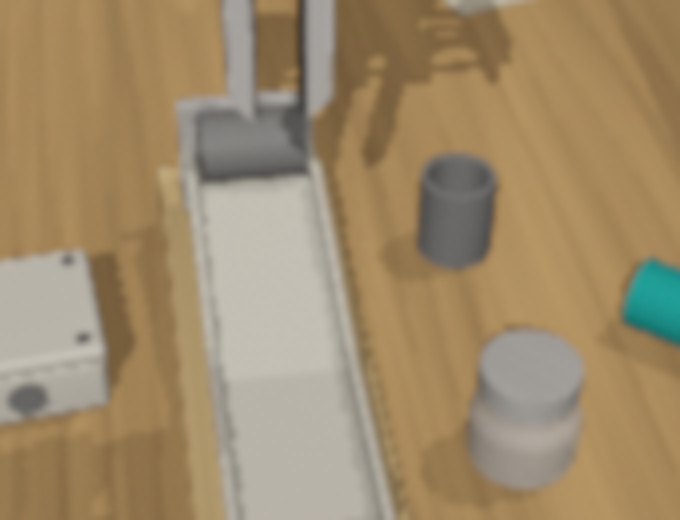

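```bash
python3 -c "
from station import hand_in
print(hand_in())"
```

```text
the job is handed in; nothing more can be done
None
```

I rolled the grey conduit offcut up the gutter with two part-open fingertips, over the crest and into the rest against the stop plate. I then backed off, rose to about 0.18 m and handed in at about 8.6 s.

- **Offcut:** after I moved clear, the scene, side and wrist views all showed it lying square across the rest. Its outline was within about 1–2 px of where the rest point should appear, with one larger gap. In the scene view its near end sat about 2–3 px from the prediction, close to the gutter fit's own error of up to 2.5 px.
- **Force:** the readings between moves stayed around 1 N.
- **Neighbours:** the coupling, junction box and screw pot looked unmoved in the pictures; I did not measure their positions.
- **Not checked:** the offcut's speed and the force at the fingertips were not measured directly.

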